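# Pack a leaded panel: lid on, clamp over

## Task

Take the small framed glass panel that stands on edge in the wooden rack and lay it flat on the bench, letting go of it. Then take it again across its two long sides, lay it flat in the open wooden case, put the loose lid fully home on the case, and swing the toggle clamp over centre so that it presses the lid shut. Do not drop or throw the panel or the lid, and leave the bottle and the jar where they stand.

Things in the scene. Friction and masses are not known exactly. Their poses are not given: they have to be found in the camera images.
- rack: Fixed wooden rack: base board 150 (x) x 100 (y) x 12 mm high, with slots along its x formed by eight fins (18 x 10 mm, tops 38 mm above the bench) near the two ends only (x = -58 and +58 mm), so the slots are free in the middle. Origin: centre of the underside. The panel stands in the middle slot (19 mm wide, y = 0); the other slots are empty.
- panel: Loose pale-wood frame with leaded green glass, 140 mm long (x), 16 thick (y), 55 wide (z), about 0.15 kg. Origin: its centre. At the start it stands on a long edge, z up, centre 39.5 mm and top edge 67 mm above the bench. Lying flat, its y is vertical (up or down), centre 8 mm above what it lies on. Faces, edges and ends are alike.
- case: Fixed open wooden case, 136 (its x) x 181 (its y) x 45 mm high; walls 8 mm, floor 10 mm thick, inside 120 x 165 mm and 35 mm deep. Origin: centre of the underside, z up. The toggle clamp stands outside its -y end on a steel base 50 mm wide and 45 mm long.
- lid: Loose wooden lid, 0.28 kg: plate 136 (x) x 181 (y) x 8 mm, under it a plug 10 mm deep that fits the case with 4.5 mm spare each side (its lower half 8.5 mm). Origin: centre of the plate's underside, z up; 10 mm above the bench at the start, 45 mm when home, on the case's axis (either way round). On top a dark grip block in the middle, 70 mm along x, 22 along y, top 38 mm above the origin.
- clamp (a joint): Clamp arm angle (rad): 0 = level, rubber foot on the seated lid (-0.15 with no lid); 1.9 = open, leaning back from the case, as at the start. Turns about a level axis along the case's x through clamp_hinge. An over-centre spring holds it open; once pushed past about 1.3 rad it throws itself shut and presses with about 5 N. 3 to 6 N on the arm pushes it over.
- clamp_tip (a point): Centre of the black crossbar at the end of the clamp arm, 85 mm from the hinge; the bar is 56 mm long (along the case's x) and 14 mm thick. The arm is a steel bar 18 mm wide and 12 mm thick with a foot 16 mm across, 66 mm from the hinge, that reaches 22 mm below the arm's axis.
- clamp_hinge (a point): Point on the clamp's hinge axis, 75 mm above the bench, 22 mm outside the case's -y end wall; the brackets around it reach 86 mm above the bench.
- bottle: Bystander: green glass bottle 68 mm across, 240 mm high. Origin: centre of the underside.
- jar: Bystander: amber jar 64 mm across, 85 mm high. Origin: centre of the underside.

How it is judged:
On the way, in this order (a step that is already met when the one before it is completed fails the run):
1. the panel lies flat on the bench and is let go (angle between the y axis of panel and the z axis of case, either way round below 0.1 rad and height (world z) of panel below 0.012 m and contact force between the fingers and panel below 0.1 N), for 0.2 s.
2. the panel lies flat on the floor of the open case and is let go (angle between the y axis of panel and the z axis of case, either way round below 0.1 rad and z of panel in the frame of case between 0.013 and 0.023 m and horizontal distance between panel and case below 0.045 m and contact force between the fingers and panel below 0.1 N), for 0.2 s.
3. the lid sits home on the loaded case and is let go, the clamp still open (horizontal distance between lid and case below 0.008 m and z of lid in the frame of case between 0.042 and 0.048 m and angle between the z axis of lid and the z axis of case, either way round below 0.03 rad and contact force between the fingers and lid below 0.1 N and value of joint clamp above 1.2 rad), for 0.2 s.
At the end, for the whole second after the job is handed in: Panel flat (0.1 rad) on the case floor, its centre within 45 mm of the case's axis; lid home on the case (8 mm sideways, 3 mm in height, 0.03 rad of level); clamp arm within 0.07 rad of level, its foot pressing on the lid with over 1 N; all at rest (angle between the y axis of panel and the z axis of case, either way round below 0.1 rad and z of panel in the frame of case between 0.013 and 0.023 m and horizontal distance between panel and case below 0.045 m and horizontal distance between lid and case below 0.008 m and z of lid in the frame of case between 0.042 and 0.048 m and angle between the z axis of lid and the z axis of case, either way round below 0.03 rad and value of joint clamp between -0.07 and 0.07 rad and contact force between clamp and lid above 1 N and linear speed of each of lid, panel below 0.02 m/s); the robot touches nothing.
It fails at once if the panel or the lid is dropped or thrown: it moves faster than 0.8 m/s with no finger touching it (a fall of over 3 cm) ((linear speed of panel above 0.8 m/s and contact force between the fingers and panel below 0.1 N) or (linear speed of lid above 0.8 m/s and contact force between the fingers and lid below 0.1 N)).
It fails at once if the bottle or the jar is moved more than 3 cm (distance of any of bottle, jar from where it was at the start of the episode above 0.03 m).
It also fails if it takes over 72 s, if anything falls off the work surface, if the arm or the gripper's body presses on something with over 40 N, if the wrist force passes 120 N, or if a joint passes its speed limit or range.

## Robot

A 6-joint arm with a two-finger parallel gripper is mounted at the origin on the work surface. World frame = base frame: x ahead of the robot, y to its left, z up, the work surface at z = 0. Lengths are in m, angles in rad, forces in N, time in s.
With the tool pointing down it reaches from about 0.225 to 0.725 m from the base axis. Payload 3.1 kg.
Tool frame: the origin (TCP) lies midway between the tips of the shut fingers; the grasp point (between the pads) lies arm.pinch_z behind it (arm.pinch_z is the distance from the TCP to the grasp point, in m); z points along the fingers, y is the line along which they close (so a half turn about z gives the same grasp; the last joint's range is limited). The gripper opens to 85 mm and grips with 20 to 120 N. Pads are 22 mm wide; open, the fingers measure 114 mm over their backs; the gripper's body (76 mm by 85 mm) begins 54 mm behind the grasp point. The pads swing forward as they close: fully open they stand 13 mm farther back than shut.
Start: joints at [1.147, 0.048, 0.099, 1.622, 0, 1.443], TCP at [0.153, 0.502, 0.231] pointing down, gripper open.
Joint ranges: [-2.91, 2.91], [-0.99, 1.94], [-1.21, 1.42], [-2.12, 2.29], [-1.49, 1.47], [-3.14, 3.14]. Speed limits (rad/s): [2.79, 2.79, 3.14, 3.14, 3.14, 3.14].

## Interface

Orientations are given as a unit quaternion [w, x, y, z].
In Python, from plant import arm gives the robot as it stands. The module is installed in compiled form; this text tells all that it offers.
- The arm moves only by the tool step_arm, never from a script. Its argument "targets" is a list of rows, each a list of 3 entries, a list of its own where there are three numbers: the shift along the tool's x, y, z in mm, then the turn, a rotation vector about the tool's x, y, z in degrees, then the opening, from -1 (shut) to 1 (fully open), so that 0 is half open. In form: [[[dx, dy, dz], [rx, ry, rz], hand], ...]. A call has 1 to 8 rows; each row shifts and turns the commanded pose from where the row before left it, along the tool's axes as they then stand; what a row does not reach is not made up. A row lasts 1/12 s, in which the tool goes at most 41.7 mm and 7.16 degrees, less where a joint would pass 70% of its speed; a pose out of reach is approached as far as the arm can. A call is refused whole if a number of a shift passes 41.7 or a number of a turn 7.16, either way. A call with a gripper value outside its range is refused whole. The fingers move at their own pace and stop on an object; "force" is the grip in N (left out, the last holds). Time passes only in rows, so rows that do not move let the fingers close. It gives the time, the measured TCP pose, the force, the opening and the grip force at its end, in the units of the state.
- arm.state(): the state, without advancing time (a new reading comes with each control period).
- arm.grab_frame(name): name is "scene" or "side" or "wrist"; returns (picture, depth): 400x640x3 uint8, blue, green, red; 400x640 float32, m along the optical axis (not along the pixel's ray), 0 where there is no reading.
- arm.camera_model(name): a dict with "vertical_fov" (degrees; the focal length in pixels is half the picture's height over the tangent of half this angle, whatever the lens; pixels are square), "cx", "cy" (the principal point, pixels), "cam_to_world" (4x4, takes a point from camera to world coordinates). Camera axes: x right, y down, z forward; pixel columns grow to the right and rows downward; lengths in m; the calibration is good to about 2 mm. The wrist camera is an equidistant fisheye: a pixel r from the principal point sees the ray r / f radians off the axis. A picture is of the moment at which its call begins: read the wrist's pose just before it. camera_model takes no time and is no camera call; for the wrist camera it gives the pose at the moment of the call.
- arm.sign_off(): hands the job in; it is judged then, once.
The state is a dict: "time": time; "qpos": joint angles; "qvel": joint speeds; "joint_efforts": joint torques, N m; "position": TCP position; "ee_rot": TCP orientation; "force": force on the tool from outside, world axes, zero at the start; "wrist_torque": the same for the moment, N m; "finger_gap": opening from 0.0 (shut) to 1.0 (fully open); "grip_force": force on a finger pad.
Only numpy, scipy, OpenCV 4.12 (cv2) and the standard library are available. Lean on these libraries where they do the work, as an engineer would, in place of code of your own. Each camera call takes 0.05 s, during which the arm holds its last target. There are 200 camera calls.

## Working session

There is one attempt and no reset: what is moved stays moved. The work goes in short steps, Python scripts to look and compute and a tool call to move; the robot and the scene stay as the last step left them, time stands still between calls to the robot, and variables do not carry over. Pictures are saved under pics/ and viewed, at most 10 in all, crops included, and the job is handed in when it is done.

Besides the shell and the picture viewer there is one more tool, called after "Emit:" by a JSON object that holds its "method" and its "body", one argument or row to a line. step_arm: Moves the arm, as the interface text tells. Its arguments: {"type":"object","properties":{"targets":{"type":"array"},"force":{"type":"number"}},"required":["targets"]}

```bash
mkdir -p pics; cat > h.py <<'E'
import numpy as np, cv2
from plant import arm
from scipy.spatial.transform import Rotation as R
def grab(n):
    m=arm.camera_model(n); p,d=arm.grab_frame(n); return m,p,d
def cloud(m,d):
    h,w=d.shape; f=h/2/np.tan(np.radians(m["vertical_fov"])/2)
    u,v=np.meshgrid(np.arange(w),np.arange(h))
    P=np.stack([(u-m["cx"])/f*d,(v-m["cy"])/f*d,d,np.ones_like(d)],-1)
    W=P@np.array(m["cam_to_world"]).T
    W=W[...,:3]; W[d<=0]=np.nan; return W
def rot(s=None):
    q=(s or arm.state())["ee_rot"]; return R.from_quat([q[1],q[2],q[3],q[0]])
E
python3 - <<'E'
from h import *
print(arm.pinch_z); s=arm.state(); print({k:np.round(v,3) for k,v in s.items()}); print(rot().as_matrix().round(3))
for n in ["scene","side"]:
    m,p,d=grab(n); print(n,m["vertical_fov"],np.round(m["cam_to_world"],3).tolist())
    cv2.imwrite(f"pics/{n}0.png",p); np.savez(f"{n}0.npz",W=cloud(m,d),p=p)
E
```

```text
0.0187
{'time': np.float64(0.0), 'qpos': array([1.147, 0.049, 0.098, 1.622, 0.   , 1.443]), 'qvel': array([ 0.   ,  0.001,  0.001, -0.   , -0.001, -0.001]), 'joint_efforts': array([-1.0000e-03, -3.3878e+01,  3.2002e+01,  2.0000e-02, -0.0000e+00,
       -0.0000e+00]), 'position': array([0.153, 0.502, 0.23 ]), 'ee_rot': array([-0.   ,  0.147,  0.989, -0.001]), 'force': array([-0.452,  0.366,  0.619]), 'wrist_torque': array([ 0.018,  0.04 , -0.004]), 'grip_force': np.float64(0.0), 'finger_gap': np.float64(0.999)}
[[-0.957  0.292 -0.001]
 [ 0.292  0.957 -0.002]
 [ 0.    -0.002 -1.   ]]
scene 44.67780448239964 [[-0.791, 0.47, -0.392, 1.019], [0.612, 0.624, -0.486, 0.501], [0.016, -0.624, -0.781, 0.95], [0.0, 0.0, 0.0, 1.0]]
side 43.363794382614536 [[0.928, -0.251, 0.276, 0.196], [-0.373, -0.662, 0.651, -0.97], [0.019, -0.706, -0.707, 1.078], [0.0, 0.0, 0.0, 1.0]]
```

View pics/scene0.png

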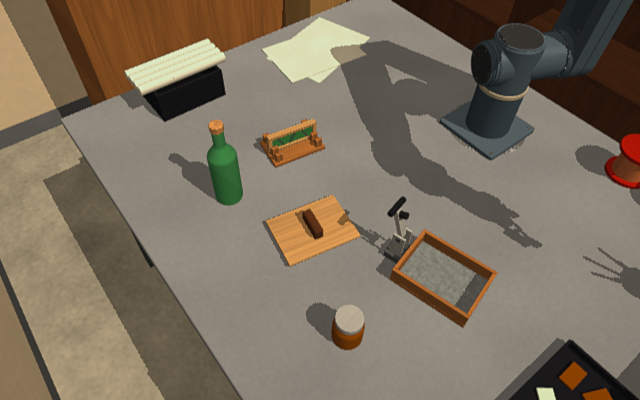

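View pics/side0.png

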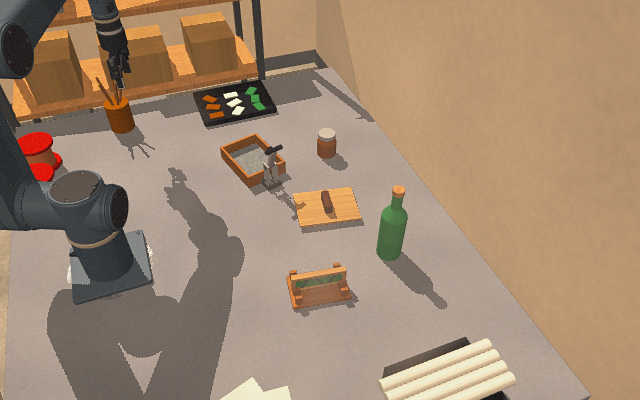

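The scene view shows the panel in its rack at (293,142), the lid at (312,230), the open clamp at (398,215), the case at (443,277), the bottle at (226,170) and the jar at (348,325). The side view agrees: rack (318,285), lid (327,207), case (253,160).

```bash
python3 - <<'E'
from h import *
S={n:np.load(f"{n}0.npz")["W"] for n in ["scene","side"]}
roi={"scene":{"rack":(258,112,330,168),"lid":(258,190,362,268),"case":(386,226,500,328),"clamp":(380,192,412,262),"bottle":(204,118,246,208),"jar":(328,300,368,352)},
"side":{"rack":(282,258,356,310),"lid":(290,184,366,230),"case":(216,128,290,190),"clamp":(258,140,290,192),"bottle":(372,182,412,264),"jar":(312,126,342,160)}}
band={"rack":[(.059,.075),(.030,.041)],"lid":[(.012,.022),(.040,.052)],"case":[(.040,.050),(.006,.014)],"clamp":[(.1,.2)],"bottle":[(.04,.1)],"jar":[(.075,.095)]}
for o,bs in band.items():
  for b in bs:
    A=[]
    for n in S:
        x0,y0,x1,y1=roi[n][o]; P=S[n][y0:y1,x0:x1].reshape(-1,3); P=P[(P[:,2]>b[0])&(P[:,2]<b[1])]; A.append(P)
    for n,P in zip(["scene","side","both"],A+[np.vstack(A)]):
        if len(P)<5: print(o,b,n,len(P)); continue
        r=cv2.minAreaRect((P[:,:2]*1000).astype(np.float32))
        print(o,b,n,len(P),"c",np.round(r[0],1),"size",np.round(r[1],1),"ang",round(r[2],1),"zmed",round(np.median(P[:,2])*1000,1),"zmax",round(P[:,2].max()*1000,1))
P=S["scene"]
for uv in [(389,212),(404,201),(397,207),(404,215)]: print(uv,P[uv[1],uv[0]].round(3))
E
```

```text
rack (0.059, 0.075) scene 327 c [ 490.3 -268.1] size [ 21.8 140.6] ang 81.1 zmed 65.7 zmax 71.1
rack (0.059, 0.075) side 392 c [ 485.2 -265.8] size [ 20.6 140.7] ang 81.9 zmed 67.2 zmax 73.2
rack (0.059, 0.075) both 719 c [ 487.7 -267.4] size [ 21.8 145.9] ang 80.9 zmed 66.6 zmax 73.2
rack (0.03, 0.041) scene 290 c [ 490.7 -268.1] size [ 93.3 139.4] ang 80.7 zmed 35.9 zmax 41.0
rack (0.03, 0.041) side 330 c [ 484.1 -266.5] size [ 93.2 139.2] ang 81.0 zmed 36.6 zmax 41.0
rack (0.03, 0.041) both 620 c [ 487.6 -266.7] size [ 94.1 146. ] ang 80.3 zmed 36.3 zmax 41.0
lid (0.012, 0.022) scene 3417 c [615.9 -11. ] size [139.5 181.9] ang 79.2 zmed 17.5 zmax 22.0
lid (0.012, 0.022) side 1656 c [611.   -8.5] size [144.4 181.3] ang 79.0 zmed 19.0 zmax 22.0
lid (0.012, 0.022) both 5073 c [613.7  -9.1] size [144.3 186.9] ang 78.9 zmed 17.9 zmax 22.0
lid (0.04, 0.052) scene 251 c [616.7 -10.2] size [70.4 22.1] ang 79.3 zmed 47.0 zmax 51.8
lid (0.04, 0.052) side 133 c [610.8  -9.9] size [74.  22.5] ang 79.6 zmed 48.3 zmax 52.0
lid (0.04, 0.052) both 384 c [613.7 -10.5] size [74.2 27.9] ang 78.6 zme
[... 819 characters left out ...]
13.6 zmed 149.9 zmax 168.1
bottle (0.04, 0.1) scene 472 c [ 721.1 -205.6] size [32.8 67.3] ang 68.2 zmed 71.3 zmax 99.9
bottle (0.04, 0.1) side 376 c [ 698.8 -237. ] size [34.9 67.1] ang 56.5 zmed 70.8 zmax 100.0
bottle (0.04, 0.1) both 848 c [ 711.2 -222.7] size [75.1 64.8] ang 33.8 zmed 71.0 zmax 100.0
jar (0.075, 0.095) scene 686 c [715.7 233.5] size [56.1 53.5] ang 49.4 zmed 84.3 zmax 90.2
jar (0.075, 0.095) side 190 c [709.3 234.8] size [60.8 54. ] ang 90.0 zmed 85.5 zmax 92.4
jar (0.075, 0.095) both 876 c [712.7 233.2] size [60.4 61.1] ang 78.9 zmed 84.4 zmax 92.4
(389, 212) [0.529 0.13  0.158]
(404, 201) [0.484 0.128 0.157]
(397, 207) [0.508 0.132 0.159]
(404, 215) [0.503 0.15  0.148]
```

Emit:
{"method": "step_arm", "body": {
  "targets": [
    [[-22.7,-26.6,1],[0,0,0],1],
    [[-22.7,-26.6,1],[0,0,0],1],
    [[-22.7,-26.6,1],[0,0,0],1],
    [[-22.7,-26.6,1],[0,0,0],1],
    [[-22.7,-26.6,1],[0,0,0],1],
    [[-22.7,-26.6,1],[0,0,0],1],
    [[-22.7,-26.6,1],[0,0,0],1],
    [[-22.7,-26.6,1],[0,0,0],1]
  ]
}}

```text
time: 0.77
position: [0.2647, 0.2441, 0.2228]
ee_rot: [-0.0, 0.147, 0.989, -0.0]
force: [0.8, 0.5, 0.0]
finger_gap: 1.002
grip_force: 0.0
```

Emit:
{"method": "step_arm", "body": {
  "targets": [
    [[-22.7,-26.6,1],[0,0,0],1],
    [[-22.7,-26.6,1],[0,0,0],1],
    [[-22.7,-26.6,1],[0,0,0],1],
    [[-22.7,-26.6,1],[0,0,0],1],
    [[-22.7,-26.6,1],[0,0,0],1],
    [[-22.7,-26.6,1],[0,0,0],1],
    [[-22.7,-26.6,1],[0,0,0],1],
    [[-22.7,-26.6,1],[0,0,0],1]
  ]
}}

```text
time: 1.43
position: [0.3765, -0.0126, 0.2149]
ee_rot: [-0.0, 0.148, 0.989, 0.0]
force: [0.2, 1.3, -0.0]
finger_gap: 1.001
grip_force: 0.0
```

Emit:
{"method": "step_arm", "body": {
  "targets": [
    [[-22.7,-26.6,1],[0,0,0],1],
    [[-22.7,-26.6,1],[0,0,0],1],
    [[-22.7,-26.6,1],[0,0,0],1],
    [[-22.7,-26.6,1],[0,0,0],1],
    [[-22.7,-26.6,1],[0,0,0],1],
    [[-22.7,-26.6,1],[0,0,0],1],
    [[-22.7,-26.6,1],[0,0,-4],1],
    [[-22.7,-26.6,1],[0,0,-4],1]
  ]
}}

```text
time: 2.1
position: [0.4901, -0.2679, 0.2065]
ee_rot: [-0.001, 0.077, 0.997, 0.0]
force: [-0.2, 0.4, 0.2]
finger_gap: 1.0
grip_force: 0.0
```

Emit:
{"method": "step_arm", "body": {
  "targets": [
    [[0,0,0],[0,0,0],0],
    [[0,0,0],[0,0,0],0],
    [[0,0,0],[0,0,0],0]
  ]
}}

```text
time: 2.35
position: [0.4897, -0.2657, 0.2065]
ee_rot: [-0.001, 0.078, 0.997, 0.001]
force: [-0.2, 0.5, -0.9]
finger_gap: 0.607
grip_force: 0.0
```

```bash
cat >> h.py <<'E'
def fcloud(m,d):
    h,w=d.shape; f=h/2/np.tan(np.radians(m["vertical_fov"])/2)
    u,v=np.meshgrid(np.arange(w)-m["cx"],np.arange(h)-m["cy"]); r=np.hypot(u,v)+1e-9; t=np.tan(np.minimum(r/f,1.5))
    P=np.stack([u/r*t*d,v/r*t*d,d,np.ones_like(d)],-1)
    W=(P@np.array(m["cam_to_world"]).T)[...,:3]; W[(d<=0)|(r/f>1.4)]=np.nan; return W
def rect(P,c,rad,b):
    P=P.reshape(-1,3); k=(P[:,2]>b[0])&(P[:,2]<b[1])&(np.hypot(P[:,0]-c[0],P[:,1]-c[1])<rad); P=P[k]
    if len(P)<5: print("few",len(P)); return
    r=cv2.minAreaRect((P[:,:2]*1000).astype(np.float32))
    print(b,len(P),"c",np.round(r[0],1),"size",np.round(r[1],1),"ang",round(r[2],1),"zmed",round(np.median(P[:,2])*1000,1)); return P
E
python3 - <<'E'
from h import *
s=arm.state(); print(s["position"].round(4) if hasattr(s["position"],"round") else s["position"], rot(s).as_matrix().round(3).tolist(), np.round(s["qpos"],2))
m,p,d=grab("wrist"); W=fcloud(m,d); np.savez("w1.npz",W=W,p=p); cv2.imwrite("pics/w1.png",p)
print(m["vertical_fov"],np.round(m["cam_to_world"],3).tolist())
rect(W,(.488,-.267),.09,(.059,.075)); rect(W,(.488,-.267),.1,(.03,.041))
E
```

```text
[ 0.4897 -0.2657  0.2065] [[-0.988, 0.156, -0.002], [0.156, 0.988, 0.002], [0.002, 0.001, -1.0]] [-0.62  0.13  0.14  1.58  0.   -0.46]
65.70646984690485 [[0.157, 0.942, 0.296, 0.413], [0.988, -0.15, -0.045, -0.254], [0.002, 0.3, -0.954, 0.351], [0.0, 0.0, 0.0, 1.0]]
(0.059, 0.075) 2375 c [ 486.7 -266.6] size [ 16.9 139. ] ang 80.9 zmed 68.3
(0.03, 0.041) 1367 c [ 486.8 -266.7] size [ 90.1 134.2] ang 80.9 zmed 39.0
```

View pics/w1.png

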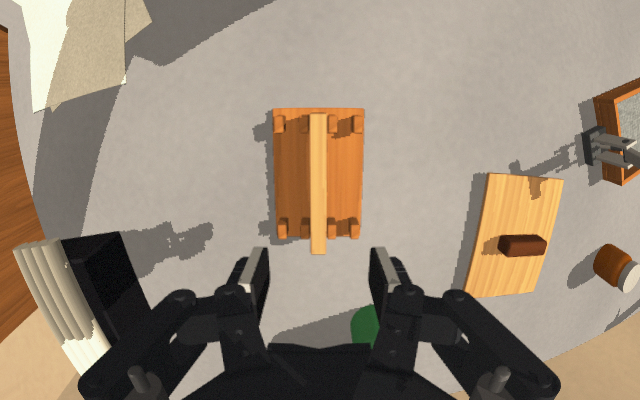

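The wrist view shows the panel at (318,180), centred in the rack and aligned with the fingers, with the lid at (515,235). The sizes agree (139 x 17 mm). I'm going down.

Emit:
{"method": "step_arm", "body": {
  "targets": [
    [[2.8,-1.4,20],[0,0,0],0],
    [[0,0,30],[0,0,0],0],
    [[0,0,30],[0,0,0],0],
    [[0,0,30],[0,0,0],0],
    [[0,0,25],[0,0,0],0],
    [[0,0,20],[0,0,0],0],
    [[0,0,13.5],[0,0,0],0],
    [[0,0,0],[0,0,0],0]
  ],
  "force": 40
}}

```text
time: 3.07
position: [0.4845, -0.264, 0.0356]
ee_rot: [-0.003, 0.077, 0.997, 0.002]
force: [0.2, 0.8, -0.3]
finger_gap: 0.498
grip_force: 0.0
```

Emit:
{"method": "step_arm", "body": {
  "targets": [
    [[0,0,0],[0,0,0],-1],
    [[0,0,0],[0,0,0],-1],
    [[0,0,0],[0,0,0],-1],
    [[0,0,0],[0,0,0],-1],
    [[0,0,0],[0,0,0],-1],
    [[0,0,0],[0,0,0],-1]
  ]
}}

```text
time: 3.57
position: [0.4885, -0.2677, 0.0409]
ee_rot: [0.001, 0.078, 0.997, -0.001]
force: [-0.5, 1.1, 5.2]
finger_gap: 0.183
grip_force: 45.1
```

```bash
cat >> h.py <<'E'
def plan(p1,R1,n,p0=None,R0=None):
    s=arm.state(); p0=np.array(s["position"] if p0 is None else p0); R0=R0 or rot(s)
    rv=(R0.inv()*R1).as_rotvec()/n; st=R.from_rotvec(rv); Rc=R0; d=(np.array(p1)-p0)/n
    print("turn/row",np.degrees(rv).round(2))
    for i in range(n): print((Rc.inv().apply(d)*1000).round(1).tolist(),end=" "); Rc=Rc*st
    print()
def tool(xaz): # tool down with tool x at azimuth xaz deg
    a=np.radians(xaz); x=np.array([np.cos(a),np.sin(a),0]); z=np.array([0,0,-1.]); return R.from_matrix(np.stack([x,np.cross(z,x),z],1))
E
python3 - <<'E'
from h import *
plan((.42,-.09,.14),tool(-102),14,(.4875,-.267,.138),tool(171))
E
```

```text
turn/row [ 0.    0.   -6.21]
[6.7, 11.7, -0.1] [5.4, 12.4, -0.1] [4.1, 12.9, -0.1] [2.6, 13.3, -0.1] [1.2, 13.5, -0.1] [-0.3, 13.5, -0.1] [-1.7, 13.4, -0.1] [-3.2, 13.2, -0.1] [-4.6, 12.7, -0.1] [-5.9, 12.2, -0.1] [-7.2, 11.4, -0.1] [-8.4, 10.6, -0.1] [-9.5, 9.6, -0.1] [-10.5, 8.5, -0.1]
```

Emit:
{"method": "step_arm", "body": {
  "targets": [
    [[0,0,-5],[0,0,0],-1],
    [[0,0,-10],[0,0,0],-1],
    [[0,0,-15],[0,0,0],-1],
    [[0,0,-20],[0,0,0],-1],
    [[0,0,-20],[0,0,0],-1],
    [[0,0,-20],[0,0,0],-1],
    [[0,0,-10],[0,0,0],-1],
    [[0,0,0],[0,0,0],-1]
  ]
}}

```text
time: 4.23
position: [0.489, -0.2685, 0.1424]
ee_rot: [0.003, 0.078, 0.997, -0.002]
force: [1.1, 0.4, -0.6]
finger_gap: 0.18
grip_force: 44.2
```

Emit:
{"method": "step_arm", "body": {
  "targets": [
    [[6.7,11.7,0],[0,0,-6.21],-1],
    [[5.4,12.4,0],[0,0,-6.21],-1],
    [[4.1,12.9,0],[0,0,-6.21],-1],
    [[2.6,13.3,0],[0,0,-6.21],-1],
    [[1.2,13.5,0],[0,0,-6.21],-1],
    [[-0.3,13.5,0],[0,0,-6.21],-1],
    [[-1.7,13.4,0],[0,0,-6.21],-1]
  ]
}}

```text
time: 4.82
position: [0.4524, -0.1777, 0.137]
ee_rot: [-0.001, -0.299, 0.954, 0.001]
force: [0.3, 1.1, -1.4]
finger_gap: 0.182
grip_force: 44.2
```

Emit:
{"method": "step_arm", "body": {
  "targets": [
    [[-3.2,13.2,0],[0,0,-6.21],-1],
    [[-4.6,12.7,0],[0,0,-6.21],-1],
    [[-5.9,12.2,0],[0,0,-6.21],-1],
    [[-7.2,11.4,0],[0,0,-6.21],-1],
    [[-8.4,10.6,0],[0,0,-6.21],-1],
    [[-9.5,9.6,0],[0,0,-6.21],-1],
    [[-10.5,8.5,0],[0,0,-6.21],-1]
  ]
}}

```text
time: 5.4
position: [0.4185, -0.0895, 0.1372]
ee_rot: [-0.001, -0.631, 0.776, 0.001]
force: [-0.2, -0.1, -1.4]
finger_gap: 0.178
grip_force: 44.2
```

Emit:
{"method": "step_arm", "body": {
  "targets": [
    [[0,0,0],[6.25,0,0],-1],
    [[0,0,0],[6.25,0,0],-1],
    [[0,0,0],[6.25,0,0],-1],
    [[0,0,0],[6.25,0,0],-1],
    [[0,0,0],[6.25,0,0],-1],
    [[0,0,0],[6.25,0,0],-1],
    [[0,0,0],[6.25,0,0],-1],
    [[0,0,0],[6.25,0,0],-1]
  ]
}}

```text
time: 6.07
position: [0.4858, -0.1092, 0.1367]
ee_rot: [0.251, -0.579, 0.714, -0.304]
force: [0.7, -0.4, 0.2]
finger_gap: 0.178
grip_force: 44.2
```

Emit:
{"method": "step_arm", "body": {
  "targets": [
    [[0,0,0],[0,0,0],-1],
    [[0,0,0],[0,0,0],-1],
    [[0,0,0],[0,0,0],-1]
  ]
}}

```text
time: 6.32
position: [0.4854, -0.109, 0.1392]
ee_rot: [0.251, -0.579, 0.714, -0.303]
force: [0.7, -0.2, -1.2]
finger_gap: 0.18
grip_force: 44.2
```

```bash
python3 - <<'E'
from h import *
s=arm.state(); Rm=rot(s); print(Rm.as_matrix().round(3), np.round(s["qpos"],2)); print("down in tool",Rm.inv().apply([0,0,-1]).round(3))
m,p,d=grab("side"); cv2.imwrite("pics/s1.png",cv2.resize(p[100:350,60:360],None,fx=2,fy=2))
W=cloud(m,d); v=arm.state()
E
```

```text
[[-0.203 -0.675  0.709]
 [-0.979  0.145 -0.143]
 [-0.006 -0.724 -0.69 ]] [-0.49 -0.99 -1.03  0.74  0.21 -1.77]
down in tool [0.006 0.724 0.69 ]
```

View pics/s1.png

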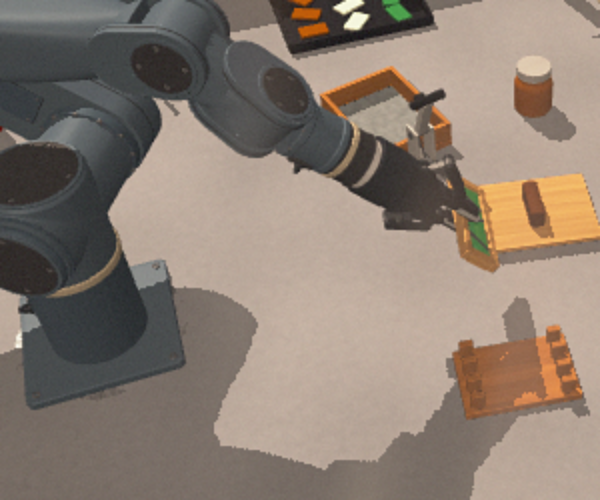

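The side crop shows the panel held at (478,225), tilted about 46° just above the lid's edge. Joint 2 is at its limit, so the arm can't tilt outward here. I'll untilt, turn back and tilt sideways instead, with the wrist on the right.

```bash
python3 - <<'E'
from h import *
P=(.41,-.10,.15); R1=tool(-101.7)
plan(P,R1,8); plan(P,tool(171),13,P,R1)
E
```

```text
turn/row [-5.81  0.04 -0.02]
[0.8, 5.7, -7.7] [0.8, 6.5, -7.1] [0.8, 7.2, -6.4] [0.8, 7.8, -5.6] [0.8, 8.3, -4.8] [0.8, 8.8, -3.9] [0.8, 9.1, -3.0] [0.8, 9.4, -2.1] 
turn/row [0.   0.   6.72]
[0.0, 0.0, 0.0] [0.0, 0.0, 0.0] [0.0, 0.0, 0.0] [0.0, 0.0, 0.0] [0.0, 0.0, 0.0] [0.0, 0.0, 0.0] [0.0, 0.0, 0.0] [0.0, 0.0, 0.0] [0.0, 0.0, 0.0] [0.0, 0.0, 0.0] [0.0, 0.0, 0.0] [0.0, 0.0, 0.0] [0.0, 0.0, 0.0]
```

Emit:
{"method": "step_arm", "body": {
  "targets": [
    [[0.8,5.7,-7.7],[-5.81,0,0],-1],
    [[0.8,6.5,-7.1],[-5.81,0,0],-1],
    [[0.8,7.2,-6.4],[-5.81,0,0],-1],
    [[0.8,7.8,-5.6],[-5.81,0,0],-1],
    [[0.8,8.3,-4.8],[-5.81,0,0],-1],
    [[0.8,8.8,-3.9],[-5.81,0,0],-1],
    [[0.8,9.1,-3],[-5.81,0,0],-1],
    [[0.8,9.4,-2.1],[-5.81,0,0],-1]
  ]
}}

```text
time: 7.03
position: [0.4119, -0.1009, 0.1527]
ee_rot: [0.002, -0.632, 0.775, 0.001]
force: [0.4, 0.1, -1.0]
finger_gap: 0.179
grip_force: 44.2
```

Emit:
{"method": "step_arm", "body": {
  "targets": [
    [[0,0,0],[0,0,6.72],-1],
    [[0,0,0],[0,0,6.72],-1],
    [[0,0,0],[0,0,6.72],-1],
    [[0,0,0],[0,0,6.72],-1],
    [[0,0,0],[0,0,6.72],-1],
    [[0,0,0],[0,0,6.72],-1],
    [[0,0,0],[0,0,6.72],-1]
  ]
}}

```text
time: 7.62
position: [0.4117, -0.1007, 0.1515]
ee_rot: [0.003, -0.267, 0.964, 0.001]
force: [0.1, 0.3, -1.5]
finger_gap: 0.182
grip_force: 44.2
```

Emit:
{"method": "step_arm", "body": {
  "targets": [
    [[0,0,0],[0,0,6.72],-1],
    [[0,0,0],[0,0,6.72],-1],
    [[0,0,0],[0,0,6.72],-1],
    [[0,0,0],[0,0,6.72],-1],
    [[0,0,0],[0,0,6.72],-1],
    [[0,0,0],[0,0,6.72],-1]
  ]
}}

```text
time: 8.12
position: [0.4117, -0.1007, 0.1515]
ee_rot: [0.003, 0.082, 0.997, 0.002]
force: [0.2, 0.3, -1.3]
finger_gap: 0.176
grip_force: 44.2
```

Emit:
{"method": "step_arm", "body": {
  "targets": [
    [[0,0,0],[-6.25,0,0],-1],
    [[0,0,0],[-6.25,0,0],-1],
    [[0,0,0],[-6.25,0,0],-1],
    [[0,0,0],[-6.25,0,0],-1],
    [[0,0,0],[-6.25,0,0],-1],
    [[0,0,0],[-6.25,0,0],-1],
    [[0,0,0],[-6.25,0,0],-1],
    [[0,0,0],[-6.25,0,0],-1]
  ]
}}

```text
time: 8.78
position: [0.4119, -0.1029, 0.1512]
ee_rot: [0.037, 0.07, 0.902, 0.423]
force: [-0.3, 1.0, -1.4]
finger_gap: 0.178
grip_force: 44.3
```

Emit:
{"method": "step_arm", "body": {
  "targets": [
    [[0,0,0],[0,0,0],-1],
    [[0,0,0],[0,0,0],-1],
    [[0,0,0],[0,0,0],-1]
  ]
}}

```text
time: 9.03
position: [0.411, -0.1009, 0.1505]
ee_rot: [0.035, 0.071, 0.903, 0.422]
force: [0.2, 0.5, -0.7]
finger_gap: 0.179
grip_force: 44.3
```

```bash
python3 - <<'E'
from h import *
s=arm.state(); Rm=rot(s); print(Rm.as_matrix().round(3), np.round(s["qpos"],2)); print("down in tool",Rm.inv().apply([0,0,-1]).round(3))
E
```

```text
[[-0.988  0.098  0.123]
 [ 0.157  0.633  0.758]
 [-0.003  0.767 -0.641]] [-0.87  0.24 -0.13  1.87  0.62 -0.94]
down in tool [ 0.003 -0.767  0.641]
```

Emit:
{"method": "step_arm", "body": {
  "targets": [
    [[0,-11.5,9.6],[0,0,0],-1],
    [[0,-15.3,12.8],[0,0,0],-1],
    [[0,-15.3,12.8],[0,0,0],-1],
    [[0,-15.3,12.8],[0,0,0],-1],
    [[0,-15.3,12.8],[0,0,0],-1],
    [[0,-11.5,9.6],[0,0,0],-1],
    [[0,-7.7,6.4],[0,0,0],-1],
    [[0,0,0],[0,0,0],-1]
  ]
}}

```text
time: 9.7
position: [0.4106, -0.0992, 0.0301]
ee_rot: [0.034, 0.07, 0.903, 0.423]
force: [-0.8, 1.0, -0.7]
finger_gap: 0.181
grip_force: 44.3
```

Emit:
{"method": "step_arm", "body": {
  "targets": [
    [[0,-1.5,1.3],[0,0,0],-1],
    [[0,-0.8,0.6],[0,0,0],-1],
    [[0,0,0],[0,0,0],-1],
    [[0,0,0],[0,0,0],-1]
  ]
}}

```text
time: 10.03
position: [0.411, -0.1003, 0.0277]
ee_rot: [0.035, 0.071, 0.903, 0.423]
force: [-0.2, 0.0, -1.2]
finger_gap: 0.176
grip_force: 44.3
```

```bash
python3 - <<'E'
from h import *
s=arm.state(); print(s["force"],s["position"],np.round(s["qpos"],2))
m,p,d=grab("scene"); cv2.imwrite("pics/c1.png",cv2.resize(p[90:290,280:540],None,fx=3,fy=3))
E
```

```text
[-0.16203693  0.00758873 -1.17076718] [ 0.41095538 -0.10026993  0.02770396] [-0.87  0.37 -0.23  1.63  0.62 -0.94]
```

View pics/c1.png

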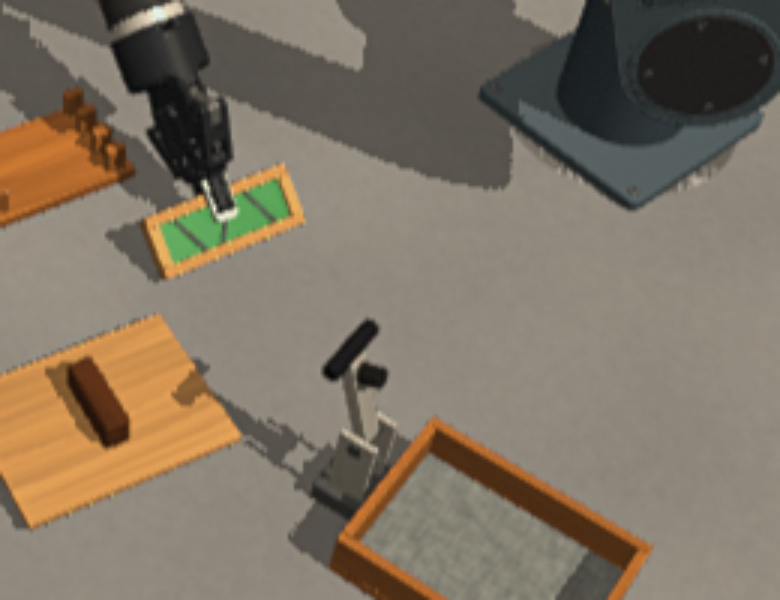

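The crop shows the panel at (225,220), tilted in the grip with its lower edge just above the bench, and room around it. I'll lower it until it touches.

Emit:
{"method": "step_arm", "body": {
  "targets": [
    [[0,-1.2,1],[0,0,0],-1],
    [[0,-0.8,0.6],[0,0,0],-1],
    [[0,0,0],[0,0,0],-1],
    [[0,0,0],[0,0,0],-1]
  ]
}}

```text
time: 10.42
position: [0.4106, -0.1, 0.0245]
ee_rot: [0.034, 0.071, 0.902, 0.424]
force: [-0.0, -0.8, -0.0]
finger_gap: 0.178
grip_force: 44.5
```

Emit:
{"method": "step_arm", "body": {
  "targets": [
    [[0,-0.8,0.6],[0,0,0],-1],
    [[0,-0.4,0.3],[0,0,0],-1],
    [[0,0,0],[0,0,0],-1],
    [[0,0,0],[0,0,0],-1]
  ]
}}

```text
time: 10.75
position: [0.4107, -0.1001, 0.0243]
ee_rot: [0.034, 0.072, 0.902, 0.424]
force: [-2.8, -2.8, 7.2]
finger_gap: 0.177
grip_force: 45.4
```

Emit:
{"method": "step_arm", "body": {
  "targets": [
    [[0,0,0],[0,0,0],-0.5],
    [[0,0,0],[0,0,0],-0.45],
    [[0,0,0],[0,0,0],-0.45],
    [[0,0,-4],[0,0,0],-0.45],
    [[0,0,-5],[0,0,0],-0.45],
    [[0,0,-5],[0,0,0],-0.45],
    [[0,0,-5],[0,0,0],-0.45],
    [[0,0,-5],[0,0,0],-0.45]
  ]
}}

```text
time: 11.42
position: [0.4075, -0.1187, 0.0385]
ee_rot: [0.034, 0.071, 0.902, 0.424]
force: [-0.7, 0.1, -1.6]
finger_gap: 0.277
grip_force: 0.2
```

Emit:
{"method": "step_arm", "body": {
  "targets": [
    [[0,0,-6],[0,0,0],-0.45],
    [[0,0,-10],[0,0,0],-0.45],
    [[0,0,-15],[0,0,0],-0.45],
    [[0,0,-20],[0,0,0],-0.45],
    [[0,0,-30],[0,0,0],0],
    [[0,0,-30],[0,0,0],0.5],
    [[0,0,-30],[0,0,0],1]
  ]
}}

```text
time: 12.0
position: [0.3898, -0.2264, 0.1296]
ee_rot: [0.034, 0.071, 0.902, 0.424]
force: [-0.1, -0.8, 0.0]
finger_gap: 0.691
grip_force: 0.0
```

```bash
python3 - <<'E'
from h import *
m,p,d=grab("scene"); W=cloud(m,d); q=W[90:200,320:420]; 
P=rect(q,(.41,-.11),.1,(.009,.06)); print(np.percentile(P[:,2],[5,50,95]).round(4)); print(arm.state()["position"],arm.state()["force"])
cv2.imwrite("pics/c2.png",cv2.resize(p[90:290,280:540],None,fx=3,fy=3))
E
```

```text
(0.009, 0.06) 845 c [ 405.6 -141.1] size [121.9 141.7] ang 80.6 zmed 13.3
[0.0094 0.0133 0.0177]
[ 0.39051078 -0.23137891  0.13253161] [ 0.1220366  -1.14172809  2.31266277]
```

View pics/c2.png

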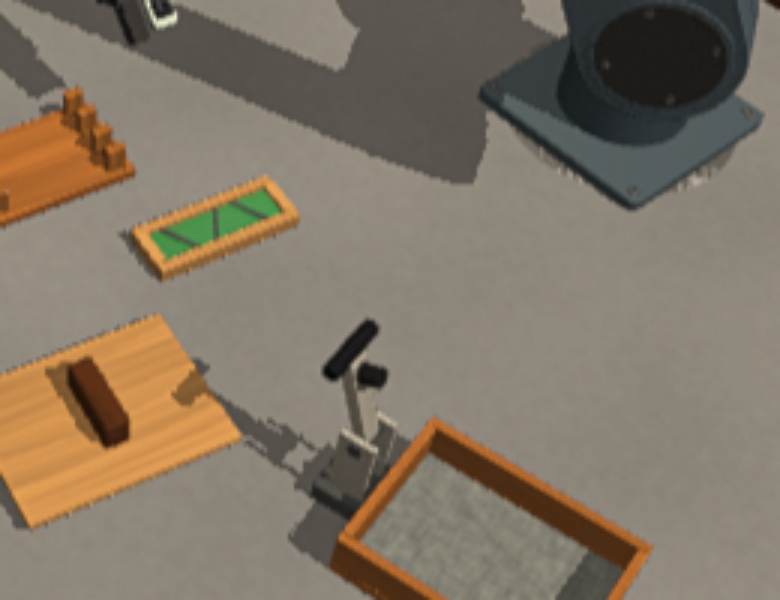

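The crop shows the panel lying flat and released at (215,225). I'll set the tool upright above it and measure with the wrist camera.

```bash
python3 - <<'E'
from h import *
plan((.41,-.11,.2),tool(171),8)
E
```

```text
turn/row [ 6.25  0.06 -0.01]
[-0.0, 16.3, 6.3] [-0.0, 16.9, 4.5] [-0.0, 17.3, 2.7] [-0.0, 17.5, 0.8] [-0.0, 17.5, -1.2] [-0.0, 17.3, -3.1] [-0.0, 16.8, -4.9] [-0.0, 16.2, -6.7]
```

Emit:
{"method": "step_arm", "body": {
  "targets": [
    [[0,16.3,6.3],[6.25,0,0],1],
    [[0,16.9,4.5],[6.25,0,0],1],
    [[0,17.3,2.7],[6.25,0,0],1],
    [[0,17.5,0.8],[6.25,0,0],1],
    [[0,17.5,-1.2],[6.25,0,0],1],
    [[0,17.3,-3.1],[6.25,0,0],1],
    [[0,16.8,-4.9],[6.25,0,0],1],
    [[0,16.2,-6.7],[6.25,0,0],1]
  ]
}}

```text
time: 12.72
position: [0.4097, -0.1043, 0.1989]
ee_rot: [0.003, 0.08, 0.997, -0.0]
force: [0.7, 0.3, 0.0]
finger_gap: 1.003
grip_force: 0.0
```

Emit:
{"method": "step_arm", "body": {
  "targets": [
    [[0,0,0],[0,0,0],1],
    [[0,0,0],[0,0,0],1],
    [[0,0,0],[0,0,0],1]
  ]
}}

```text
time: 12.97
position: [0.4093, -0.1041, 0.1966]
ee_rot: [0.001, 0.078, 0.997, 0.003]
force: [0.2, 0.5, 0.2]
finger_gap: 1.002
grip_force: 0.0
```

```bash
python3 - <<'E'
from h import *
s=arm.state(); print(s["position"],rot(s).as_matrix().round(3).tolist(),np.round(s["qpos"],2))
m,p,d=grab("wrist"); W=fcloud(m,d)
P=rect(W,(.40,-.11),.1,(.012,.024))
# case from first clouds: walls rim, clamp excluded
for n in ["scene","side"]:
    Q=np.load(n+"0.npz")["W"].reshape(-1,3); Q=Q[(abs(Q[:,2]-.045)<.004)&(np.hypot(Q[:,0]-.46,Q[:,1]-.26)<.14)]
    a=np.radians(14); ex=np.array([np.cos(a),np.sin(a)]); ey=np.array([-ex[1],ex[0]])
    u=Q[:,:2]@ex; v=Q[:,:2]@ey; print(n,"u",np.percentile(u,[.5,99.5]).round(4),"v",np.percentile(v,[.5,5,50,95,99.5]).round(4))
    v=v[(abs(u-np.median(u))<.07)]; h=np.histogram(v,bins=np.arange(v.min(),v.max()+.005,.005)); print(h[0],h[1][0].round(4))
E
```

```text
[ 0.409343   -0.10413432  0.1965537 ] [[-0.988, 0.156, 0.002], [0.156, 0.988, 0.006], [-0.001, 0.006, -1.0]] [-0.41 -0.23 -0.23  1.57  0.01 -0.26]
(0.012, 0.024) 5397 c [ 403.2 -142.6] size [121.2 140.4] ang 80.8 zmed 15.9
scene u [0.4503 0.5885] v [0.0204 0.0512 0.1446 0.2295 0.2312]
[  5   6   5   4   8   7   0  96  92  10   8   9   8  10  10  10   9  10
  10   8  10   8   9  12  10   9  10  11  12  10  10  10  10  10  10  11
  11  10  12  10  11  50 130  35] 0.0151
side u [0.4452 0.583 ] v [0.0172 0.035  0.1463 0.2322 0.2371]
[10  3  2  3  4  3  6 23 27 11  2  5  2  3  5  1  4  2  4  2  4  4  2  5
  3  3  1  2  5  1  3  1  3  1  5  5  1  5  3  3  5 16 35 23  4  1] 0.0156
```

```bash
python3 - <<'E'
from h import *
m,p,d=grab("wrist"); W=fcloud(m,d)
P=rect(W,(.40,-.11),.085,(.0135,.024)); q=W.reshape(-1,3); 
P=q[(abs(q[:,2]-.017)<.004)&(q[:,1]>-.165)&(abs(q[:,0]-.4)<.1)&(q[:,1]<-.04)]; rect(P,(.4,-.11),.2,(0,1))
# in-view lid and case
rect(W,(.614,-.01),.06,(.040,.056)); rect(W,(.614,-.01),.12,(.014,.024))
q=q[(abs(q[:,2]-.045)<.006)&(np.hypot(q[:,0]-.46,q[:,1]-.26)<.14)]; print(len(q))
E
```

```text
(0.0135, 0.024) 3439 c [ 407.8 -110.3] size [ 55.4 140.3] ang 81.2 zmed 17.1
(0, 1) 3946 c [ 407.8 -110.3] size [ 55.4 140.3] ang 81.2 zmed 16.9
(0.04, 0.056) 375 c [609.2 -29.1] size [32.6 22.6] ang 79.8 zmed 48.6
(0.014, 0.024) 4348 c [605.1  -8.7] size [137.  165.5] ang 79.2 zmed 19.4
2205
```

Emit:
{"method": "step_arm", "body": {
  "targets": [
    [[0.5,-6.4,20],[0,0,0],1],
    [[0,0,30],[0,0,0],1],
    [[0,0,35],[0,0,0],1],
    [[0,0,35],[0,0,0],1],
    [[0,0,30],[0,0,0],1],
    [[0,0,25],[0,0,0],1],
    [[0,0,15],[0,0,0],1],
    [[0,0,6],[0,0,0],1]
  ],
  "force": 40
}}

```text
time: 13.73
position: [0.4044, -0.11, -0.004]
ee_rot: [-0.003, 0.081, 0.997, 0.004]
force: [-0.2, -1.0, 0.7]
finger_gap: 1.005
grip_force: 0.0
```

Emit:
{"method": "step_arm", "body": {
  "targets": [
    [[0,0,0],[0,0,0],1],
    [[0,0,0],[0,0,0],0.6],
    [[0,0,0],[0,0,0],-1],
    [[0,0,0],[0,0,0],-1],
    [[0,0,0],[0,0,0],-1],
    [[0,0,0],[0,0,0],-1],
    [[0,0,0],[0,0,0],-1]
  ]
}}

```text
time: 14.32
position: [0.4101, -0.1105, 0.0023]
ee_rot: [0.003, 0.079, 0.997, 0.002]
force: [0.1, -1.2, 5.5]
finger_gap: 0.631
grip_force: 44.4
```

Emit:
{"method": "step_arm", "body": {
  "targets": [
    [[0,0,-6],[0,0,0],-1],
    [[0,0,-12],[0,0,0],-1],
    [[0,0,-25],[0,0,0],-1],
    [[0,0,-35],[0,0,0],-1],
    [[0,0,-40],[0,0,0],-1],
    [[0,0,-40],[0,0,0],-1],
    [[0,0,-40],[0,0,0],-1],
    [[0,0,-20],[0,0,0],-1]
  ]
}}

```text
time: 14.98
position: [0.4091, -0.1109, 0.2235]
ee_rot: [0.004, 0.079, 0.997, 0.002]
force: [0.3, -0.3, -0.4]
finger_gap: 0.634
grip_force: 43.7
```

```bash
python3 - <<'E'
from h import *
s=arm.state(); print(s["position"],s["finger_gap"])
plan((.467,.262,.22),tool(104),14)
E
```

```text
[ 0.40909777 -0.11088475  0.22352077] 0.6341925779041013
turn/row [0.03 0.02 4.78]
[0.1, 27.0, 0.4] [2.3, 26.9, 0.4] [4.6, 26.6, 0.3] [6.8, 26.1, 0.3] [8.9, 25.4, 0.3] [11.0, 24.6, 0.3] [13.0, 23.6, 0.3] [15.0, 22.4, 0.3] [16.8, 21.1, 0.3] [18.5, 19.6, 0.3] [20.0, 18.0, 0.3] [21.5, 16.3, 0.3] [22.8, 14.4, 0.3] [23.9, 12.5, 0.3]
```

Emit:
{"method": "step_arm", "body": {
  "targets": [
    [[0.1,27,0],[0,0,4.78],-1],
    [[2.3,26.9,0],[0,0,4.78],-1],
    [[4.6,26.6,0],[0,0,4.78],-1],
    [[6.8,26.1,0],[0,0,4.78],-1],
    [[8.9,25.4,0],[0,0,4.78],-1],
    [[11,24.6,0],[0,0,4.78],-1],
    [[13,23.6,0],[0,0,4.78],-1]
  ]
}}

```text
time: 15.57
position: [0.4363, 0.0774, 0.219]
ee_rot: [-0.001, 0.364, 0.931, 0.003]
force: [0.4, 0.0, -0.9]
finger_gap: 0.627
grip_force: 43.6
```

Emit:
{"method": "step_arm", "body": {
  "targets": [
    [[15,22.4,0],[0,0,4.78],-1],
    [[16.8,21.1,0],[0,0,4.78],-1],
    [[18.5,19.6,0],[0,0,4.78],-1],
    [[20,18,0],[0,0,4.78],-1],
    [[21.5,16.3,0],[0,0,4.78],-1],
    [[22.8,14.4,0],[0,0,4.78],-1],
    [[23.9,12.5,0],[0,0,4.78],-1]
  ]
}}

```text
time: 16.15
position: [0.465, 0.2638, 0.2199]
ee_rot: [-0.001, 0.617, 0.787, 0.002]
force: [0.5, -0.9, -1.3]
finger_gap: 0.631
grip_force: 43.6
```

Emit:
{"method": "step_arm", "body": {
  "targets": [
    [[0,0,0],[0,0,0],-1],
    [[0,0,0],[0,0,0],-1],
    [[0,0,0],[0,0,0],-1]
  ]
}}

```text
time: 16.4
position: [0.4651, 0.2621, 0.2199]
ee_rot: [-0.001, 0.615, 0.789, 0.002]
force: [-0.4, -0.9, -1.0]
finger_gap: 0.628
grip_force: 43.6
```

```bash
python3 - <<'E'
from h import *
s=arm.state(); print(s["position"],s["finger_gap"],rot(s).as_matrix().round(3).tolist(),np.round(s["qpos"],2))
m,p,d=grab("wrist"); W=fcloud(m,d); np.savez("w2.npz",W=W,p=p); cv2.imwrite("pics/w2.png",p); print(np.round(m["cam_to_world"],3).tolist())
rect(W,(.467,.262),.2,(.040,.050)); rect(W,(.467,.262),.12,(.2,.25))
E
```

```text
[0.46510369 0.26205311 0.2198716 ] 0.6275518909809737 [[-0.244, 0.97, 0.001], [0.97, 0.243, 0.004], [0.004, 0.002, -1.0]] [0.39 0.07 0.1  1.6  0.   1.71]
[[0.97, 0.232, 0.074, 0.445], [0.243, -0.926, -0.288, 0.336], [0.002, 0.298, -0.955, 0.364], [0.0, 0.0, 0.0, 1.0]]
(0.04, 0.05) 1798 c [466.2 270.3] size [136.6 168.5] ang 14.2 zmed 46.3
(0.2, 0.25) 27588 c [462.7 271.6] size [ 79.6 129.9] ang 2.0 zmed 231.5
```

View pics/w2.png

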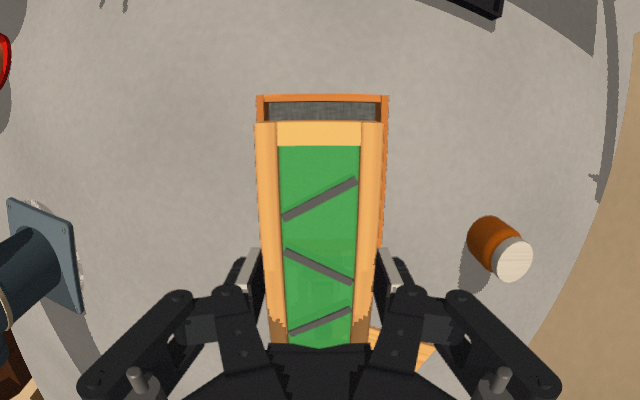

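The wrist view shows the panel held over the case and aligned with it. The case's far rim is at row 97 (columns 257-389), and the jar at (500,245) is clear. I'm lowering it into the case.

Emit:
{"method": "step_arm", "body": {
  "targets": [
    [[0.8,2.7,20],[0,0,0],-1],
    [[0,0,35],[0,0,0],-1],
    [[0,0,35],[0,0,0],-1],
    [[0,0,35],[0,0,0],-1],
    [[0,0,30],[0,0,0],-1],
    [[0,0,20],[0,0,0],-1],
    [[0,0,15],[0,0,0],-1],
    [[0,0,8],[0,0,0],-1]
  ]
}}

```text
time: 17.12
position: [0.4665, 0.2627, 0.0195]
ee_rot: [-0.002, 0.616, 0.788, 0.0]
force: [-0.8, -0.1, -1.8]
finger_gap: 0.629
grip_force: 43.6
```

Emit:
{"method": "step_arm", "body": {
  "targets": [
    [[0,0,3],[0,0,0],-1],
    [[0,0,2],[0,0,0],-1],
    [[0,0,0],[0,0,0],-1],
    [[0,0,0],[0,0,0],-1]
  ]
}}

```text
time: 17.45
position: [0.4699, 0.2651, 0.019]
ee_rot: [-0.0, 0.616, 0.788, 0.004]
force: [-0.1, 0.3, -0.3]
finger_gap: 0.628
grip_force: 43.6
```

Emit:
{"method": "step_arm", "body": {
  "targets": [
    [[0,0,2],[0,0,0],-1],
    [[0,0,1.5],[0,0,0],-1],
    [[0,0,0],[0,0,0],-1],
    [[0,0,0],[0,0,0],-1]
  ]
}}

```text
time: 17.78
position: [0.4687, 0.2649, 0.0141]
ee_rot: [-0.001, 0.615, 0.788, 0.003]
force: [0.2, 0.1, -0.5]
finger_gap: 0.627
grip_force: 43.6
```

Emit:
{"method": "step_arm", "body": {
  "targets": [
    [[0,0,1],[0,0,0],-1],
    [[0,0,1],[0,0,0],-1],
    [[0,0,0],[0,0,0],-1],
    [[0,0,0],[0,0,0],-1]
  ]
}}

```text
time: 18.12
position: [0.4689, 0.2651, 0.0123]
ee_rot: [-0.001, 0.616, 0.788, 0.003]
force: [-0.9, 0.7, 0.7]
finger_gap: 0.63
grip_force: 43.9
```

Touching about now. I'll lower 1 mm more, release with a partial opening and rise.

Emit:
{"method": "step_arm", "body": {
  "targets": [
    [[0,0,1],[0,0,0],-1],
    [[0,0,0],[0,0,0],-1],
    [[0,0,0],[0,0,0],0.45],
    [[0,0,0],[0,0,0],0.5],
    [[0,0,0],[0,0,0],0.5],
    [[0,0,0],[0,0,0],0.5],
    [[0,0,-5],[0,0,0],0.5],
    [[0,0,-15],[0,0,0],0.5]
  ]
}}

```text
time: 18.78
position: [0.4663, 0.2638, 0.0285]
ee_rot: [-0.002, 0.616, 0.788, 0.0]
force: [-1.2, 0.2, -0.7]
finger_gap: 0.753
grip_force: 0.0
```

Emit:
{"method": "step_arm", "body": {
  "targets": [
    [[0,0,-30],[0,0,0],0.5],
    [[0,0,-40],[0,0,0],0.5],
    [[0,0,-40],[0,0,0],0.5],
    [[0,0,-40],[0,0,0],0.5],
    [[0,0,-40],[0,0,0],1],
    [[0,0,-10],[0,0,0],1],
    [[0,0,0],[0,0,0],1],
    [[0,0,0],[0,0,0],1]
  ]
}}

```text
time: 19.45
position: [0.4688, 0.2639, 0.2317]
ee_rot: [-0.0, 0.616, 0.788, 0.004]
force: [-0.4, 0.5, -1.0]
finger_gap: 0.998
grip_force: 0.0
```

```bash
python3 - <<'E'
from h import *
s=arm.state(); print(s["position"],rot(s).as_matrix().round(3).tolist())
m,p,d=grab("wrist"); W=fcloud(m,d); np.savez("w3.npz",W=W,p=p); cv2.imwrite("pics/w3.png",p)
rect(W,(.467,.262),.2,(.041,.050)); rect(W,(.467,.264),.085,(.0185,.034))
E
```

```text
[0.46880196 0.26391934 0.23172536] [[-0.242, 0.97, 0.004], [0.97, 0.242, 0.006], [0.005, 0.006, -1.0]]
(0.041, 0.05) 3973 c [471.5 248.8] size [136.9 213.3] ang 14.1 zmed 46.2
(0.0185, 0.034) 6186 c [469.1 258.2] size [121.8 155.7] ang 14.2 zmed 23.9
```

View pics/w3.png

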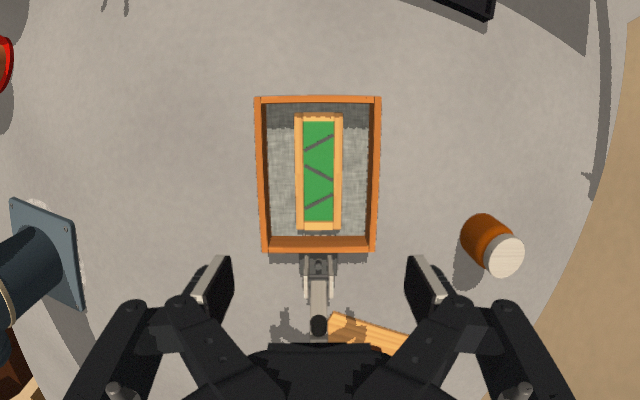

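The wrist view shows the panel centred in the case at (318,172), with the case rim at columns 255-381 and the open clamp below it. Next is the lid.

```bash
python3 - <<'E'
from h import *
W=np.load("w3.npz")["W"].reshape(-1,3)
for a in [13.8,14.1,14.4]:
    t=np.radians(a); E=np.array([[np.cos(t),np.sin(t)],[-np.sin(t),np.cos(t)]])
    Q=W[(abs(W[:,2]-.0455)<.004)&(np.hypot(W[:,0]-.467,W[:,1]-.264)<.13)]; q=Q[:,:2]@E.T
    c=np.array([.467,.264])@E.T; q-=c
    side=q[abs(q[:,1])<.07]; far=q[(q[:,1]>.06)]; near=q[(q[:,1]<-.07)&(abs(q[:,0])>.035)&(q[:,1]>-.11)]
    k=np.sign(side[:,0]); fit=[np.polyfit(side[k==s][:,1],side[k==s][:,0],1).round(4).tolist() for s in(-1,1)]
    lo,hi=np.percentile(side[:,0],[1,99]); f=np.percentile(far[:,1],99); n=np.percentile(near[:,1],1)
    m=np.array([(lo+hi)/2,(f+n)/2]); print(a,(lo,hi,n,f),fit,"centre",((c+m)@E).round(4))
Q=W[(abs(W[:,2]-.0255)<.006)&(np.hypot(W[:,0]-.467,W[:,1]-.264)<.085)]
q=(Q[:,:2]-[.468,.264])@E.T; q=q[(abs(q[:,0])<.04)]; print("panel rel",q.min(0).round(4),q.max(0).round(4))
plan((.614,-.010,.23),tool(79.3),10)
E
```

```text
13.8 (np.float64(-0.06712866451211365), np.float64(0.06830049763217207), np.float64(-0.09108685798476471), np.float64(0.09055154481433708)) [[-0.0052, -0.063], [-0.0062, 0.0641]] centre [0.4676 0.2639]
14.1 (np.float64(-0.06712837791462538), np.float64(0.0683258358831685), np.float64(-0.09079636446019924), np.float64(0.09027700343423045)) [[0.0001, -0.063], [-0.001, 0.0641]] centre [0.4676 0.2639]
14.4 (np.float64(-0.06723220361996714), np.float64(0.068267100613712), np.float64(-0.09050708135970732), np.float64(0.09014490904227464)) [[0.0055, -0.063], [0.0042, 0.0641]] centre [0.4675 0.264 ]
panel rel [-0.0273 -0.0838] [0.0278 0.0721]
turn/row [ 0.01 -0.03  2.47]
[-30.1, 7.6, -0.1] [-29.7, 8.8, -0.1] [-29.3, 10.1, -0.1] [-28.9, 11.4, -0.1] [-28.3, 12.6, -0.1] [-27.8, 13.8, -0.1] [-27.1, 15.0, -0.1] [-26.5, 16.2, -0.0] [-25.8, 17.3, -0.0] [-25.0, 18.4, -0.0]
```

Case centre is (467.6, 263.9) mm at 14.1°.

Emit:
{"method": "step_arm", "body": {
  "targets": [
    [[-30.1,7.6,0],[0,0,2.47],0.2],
    [[-29.7,8.8,0],[0,0,2.47],0.2],
    [[-29.3,10.1,0],[0,0,2.47],0.2],
    [[-28.9,11.4,0],[0,0,2.47],0.2],
    [[-28.3,12.6,0],[0,0,2.47],0.2],
    [[-27.8,13.8,0],[0,0,2.47],0.2],
    [[-27.1,15,0],[0,0,2.47],0.2]
  ]
}}

```text
time: 20.08
position: [0.5694, 0.0709, 0.2266]
ee_rot: [-0.003, 0.728, 0.686, 0.0]
force: [0.6, 0.3, -0.8]
finger_gap: 0.599
grip_force: 0.0
```

Emit:
{"method": "step_arm", "body": {
  "targets": [
    [[-26.5,16.2,0],[0,0,2.47],0.2],
    [[-25.8,17.3,0],[0,0,2.47],0.2],
    [[-25,18.4,0],[0,0,2.47],0.2],
    [[0,0,0],[0,0,0],0.2],
    [[0,0,0],[0,0,0],0.2],
    [[0,0,0],[0,0,0],0.2],
    [[0,0,0],[0,0,0],0.2]
  ]
}}

```text
time: 20.67
position: [0.6134, -0.0089, 0.2284]
ee_rot: [-0.003, 0.769, 0.639, 0.002]
force: [-0.3, -0.1, 0.2]
finger_gap: 0.599
grip_force: 0.0
```

```bash
python3 - <<'E'
from h import *
s=arm.state(); print(s["position"],rot(s).as_matrix().round(3).tolist(),np.round(s["qpos"],2))
m,p,d=grab("wrist"); W=fcloud(m,d); np.savez("w4.npz",W=W,p=p)
rect(W,(.614,-.01),.06,(.040,.056)); rect(W,(.614,-.01),.13,(.014,.024))
E
```

```text
[ 0.61339058 -0.00886171  0.22839931] [[0.184, 0.983, -0.001], [0.983, -0.184, 0.006], [0.006, -0.002, -1.0]] [-0.13  0.29  0.36  1.65  0.01  1.63]
(0.04, 0.056) 1217 c [614.2  -9.5] size [68.8 20.7] ang 79.0 zmed 49.1
(0.014, 0.024) 15553 c [613.8  -9.8] size [135.9 181.9] ang 79.4 zmed 19.3
```

Emit:
{"method": "step_arm", "body": {
  "targets": [
    [[-0.7,0.6,20],[0,0,0],0.2],
    [[0,0,35],[0,0,0],0.2],
    [[0,0,35],[0,0,0],0.2],
    [[0,0,35],[0,0,0],0.2],
    [[0,0,30],[0,0,0],0.2],
    [[0,0,25],[0,0,0],0.2],
    [[0,0,15],[0,0,0],0.2],
    [[0,0,8],[0,0,0],0.2]
  ],
  "force": 60
}}

```text
time: 21.38
position: [0.6124, -0.008, 0.0233]
ee_rot: [-0.003, 0.769, 0.639, 0.001]
force: [0.2, 0.1, -0.4]
finger_gap: 0.6
grip_force: 0.0
```

Emit:
{"method": "step_arm", "body": {
  "targets": [
    [[0,0,0],[0,0,0],0.2],
    [[0,0,0],[0,0,0],-1],
    [[0,0,0],[0,0,0],-1],
    [[0,0,0],[0,0,0],-1],
    [[0,0,0],[0,0,0],-1],
    [[0,0,0],[0,0,0],-1],
    [[0,0,0],[0,0,0],-1]
  ]
}}

```text
time: 21.97
position: [0.6171, -0.0096, 0.0294]
ee_rot: [-0.0, 0.77, 0.638, 0.004]
force: [-0.9, 0.7, 6.6]
finger_gap: 0.24
grip_force: 63.6
```

Emit:
{"method": "step_arm", "body": {
  "targets": [
    [[0,0,-5],[0,0,0],-1],
    [[0,0,-10],[0,0,0],-1],
    [[0,0,-20],[0,0,0],-1],
    [[0,0,-30],[0,0,0],-1],
    [[0,0,-40],[0,0,0],-1],
    [[0,0,-40],[0,0,0],-1],
    [[0,0,-35],[0,0,0],-1],
    [[0,0,-20],[0,0,0],-1]
  ]
}}

```text
time: 22.63
position: [0.6161, -0.0111, 0.2324]
ee_rot: [0.001, 0.77, 0.638, 0.005]
force: [0.2, -0.1, -1.4]
finger_gap: 0.241
grip_force: 62.6
```

```bash
python3 - <<'E'
from h import *
s=arm.state(); print(s["position"],s["force"])
plan((.4676,.2639,.24),tool(193.8),18)
E
```

```text
[ 0.61606212 -0.01106458  0.23242624] [ 0.23548863 -0.06989269 -1.40398237]
turn/row [ 0.03  0.01 -6.36]
[13.5, -10.9, -0.4] [14.6, -9.4, -0.4] [15.6, -7.7, -0.4] [16.3, -5.9, -0.4] [16.9, -4.1, -0.4] [17.2, -2.2, -0.4] [17.4, -0.3, -0.4] [17.3, 1.7, -0.4] [17.0, 3.6, -0.4] [16.5, 5.4, -0.4] [15.8, 7.2, -0.4] [14.9, 8.9, -0.4] [13.8, 10.5, -0.4] [12.6, 12.0, -0.4] [11.2, 13.3, -0.4] [9.6, 14.5, -0.4] [8.0, 15.4, -0.4] [6.2, 16.2, -0.4]
```

Emit:
{"method": "step_arm", "body": {
  "targets": [
    [[13.5,-10.9,0],[0,0,-6.36],-1],
    [[14.6,-9.4,0],[0,0,-6.36],-1],
    [[15.6,-7.7,0],[0,0,-6.36],-1],
    [[16.3,-5.9,0],[0,0,-6.36],-1],
    [[16.9,-4.1,0],[0,0,-6.36],-1],
    [[17.2,-2.2,0],[0,0,-6.36],-1]
  ]
}}

```text
time: 23.13
position: [0.5646, 0.0815, 0.2269]
ee_rot: [-0.001, 0.517, 0.856, 0.002]
force: [-1.1, -0.6, -3.9]
finger_gap: 0.238
grip_force: 62.5
```

Emit:
{"method": "step_arm", "body": {
  "targets": [
    [[17.4,-0.3,0],[0,0,-6.36],-1],
    [[17.3,1.7,0],[0,0,-6.36],-1],
    [[17,3.6,0],[0,0,-6.36],-1],
    [[16.5,5.4,0],[0,0,-6.36],-1],
    [[15.8,7.2,0],[0,0,-6.36],-1],
    [[14.9,8.9,0],[0,0,-6.36],-1]
  ]
}}

```text
time: 23.63
position: [0.515, 0.1732, 0.2273]
ee_rot: [0.0, 0.208, 0.978, 0.003]
force: [1.1, -0.4, -3.1]
finger_gap: 0.241
grip_force: 62.5
```

Emit:
{"method": "step_arm", "body": {
  "targets": [
    [[13.8,10.5,0],[0,0,-6.36],-1],
    [[12.6,12,0],[0,0,-6.36],-1],
    [[11.2,13.3,0],[0,0,-6.36],-1],
    [[9.6,14.5,0],[0,0,-6.36],-1],
    [[8,15.4,0],[0,0,-6.36],-1],
    [[6.2,16.2,0],[0,0,-6.36],-1]
  ]
}}

```text
time: 24.13
position: [0.4655, 0.2648, 0.2277]
ee_rot: [0.001, -0.123, 0.992, 0.002]
force: [0.4, -0.4, -3.2]
finger_gap: 0.242
grip_force: 62.5
```

Emit:
{"method": "step_arm", "body": {
  "targets": [
    [[0,0,0],[0,0,0],-1],
    [[0,0,0],[0,0,0],-1],
    [[0,0,0],[0,0,0],-1],
    [[0,0,0],[0,0,0],-1]
  ]
}}

```text
time: 24.47
position: [0.4666, 0.2637, 0.2278]
ee_rot: [0.001, -0.119, 0.993, 0.002]
force: [0.4, -0.3, -3.0]
finger_gap: 0.246
grip_force: 62.5
```

```bash
python3 - <<'E'
from h import *
s=arm.state(); Rm=rot(s); M=Rm.as_matrix(); print(s["position"],M.round(3).tolist(),"xaz",np.degrees(np.arctan2(M[1,0],M[0,0])),np.round(s["qpos"],2))
m,p,d=grab("wrist"); W=fcloud(m,d); z=s["position"][2]
h=np.histogram(W[...,2][(np.hypot(W[...,0]-.467,W[...,1]-.264)<.1)],bins=np.arange(z-.03,z+.04,.002)); print(h[0],h[1][0].round(3))
rect(W,(.4676,.2639),.13,(z-.018,z-.002))
Q=W.reshape(-1,3); Q=Q[(abs(Q[:,2]-(z-.010))<.008)&(np.hypot(Q[:,0]-.467,Q[:,1]-.264)<.13)]
A=np.c_[Q[:,:2]-Q[:,:2].mean(0),np.ones(len(Q))]; print("plane",np.linalg.lstsq(A,Q[:,2],rcond=None)[0].round(4))
E
```

```text
[0.4666383  0.26368051 0.22779725] [[-0.972, -0.237, 0.002], [-0.237, 0.972, 0.005], [-0.003, 0.004, -1.0]] xaz -166.30812837718562 [0.39 0.07 0.12 1.61 0.   0.15]
[    0     0     0     0     0     0     0    53   442 27175 15625    41
    42    42    35    51    56    95    90   117   144   174   192   498
  3409  2053   132   150   189   155   165   143   103   163] 0.198
(np.float64(0.20979724558472543), np.float64(0.22579724558472541)) 44557 c [466.5 263.5] size [136.9 181.8] ang 13.6 zmed 217.6
plane [0.0095 0.0038 0.2175]
```

Emit:
{"method": "step_arm", "body": {
  "targets": [
    [[-1.2,0.1,10],[0,0,-0.5],-1],
    [[0,0,25],[0,0,0],-1],
    [[0,0,30],[0,0,0],-1],
    [[0,0,30],[0,0,0],-1],
    [[0,0,25],[0,0,0],-1],
    [[0,0,15],[0,0,0],-1],
    [[0,0,10],[0,0,0],-1],
    [[0,0,0],[0,0,0],-1]
  ]
}}

```text
time: 25.18
position: [0.4657, 0.2642, 0.0792]
ee_rot: [-0.002, -0.124, 0.992, 0.002]
force: [-1.1, -0.2, -3.8]
finger_gap: 0.241
grip_force: 62.4
```

Emit:
{"method": "step_arm", "body": {
  "targets": [
    [[0,0,3],[0,0,0],-1],
    [[0,0,2],[0,0,0],-1],
    [[0,0,0],[0,0,0],-1],
    [[0,0,0],[0,0,0],-1],
    [[0,0,0],[0,0,0],-1]
  ]
}}

```text
time: 25.6
position: [0.4686, 0.2659, 0.0792]
ee_rot: [0.002, -0.124, 0.992, 0.003]
force: [0.3, -1.1, -2.2]
finger_gap: 0.237
grip_force: 62.5
```

```bash
python3 - <<'E'
from h import *
s=arm.state(); print(s["position"],s["force"]); z=s["position"][2]
m,p,d=grab("wrist"); W=fcloud(m,d)
rect(W,(.4676,.2639),.13,(z-.014,z-.002))
E
```

```text
[0.46864583 0.26594248 0.07916043] [ 0.30623929 -1.13566943 -2.21767892]
(np.float64(0.0651604266135438), np.float64(0.0771604266135438)) 45092 c [473.2 247.4] size [137.  219.1] ang 14.3 zmed 68.9
```

Emit:
{"method": "step_arm", "body": {
  "targets": [
    [[0.6,-0.7,2],[0,0,0],-1],
    [[0,0,2],[0,0,0],-1],
    [[0,0,2],[0,0,0],-1],
    [[0,0,0],[0,0,0],-1],
    [[0,0,0],[0,0,0],-1]
  ]
}}

```text
time: 26.07
position: [0.4671, 0.2647, 0.0715]
ee_rot: [0.001, -0.124, 0.992, 0.002]
force: [0.1, 0.3, -1.8]
finger_gap: 0.244
grip_force: 62.5
```

Emit:
{"method": "step_arm", "body": {
  "targets": [
    [[0,0,2],[0,0,0],-1],
    [[0,0,2],[0,0,0],-1],
    [[0,0,0],[0,0,0],-1],
    [[0,0,0],[0,0,0],-1]
  ]
}}

```text
time: 26.4
position: [0.4672, 0.2647, 0.0676]
ee_rot: [0.001, -0.124, 0.992, 0.002]
force: [0.0, -0.4, -2.7]
finger_gap: 0.239
grip_force: 62.5
```

Emit:
{"method": "step_arm", "body": {
  "targets": [
    [[0,0,2],[0,0,0],-1],
    [[0,0,1.5],[0,0,0],-1],
    [[0,0,0],[0,0,0],-1],
    [[0,0,0],[0,0,0],-1]
  ]
}}

```text
time: 26.73
position: [0.4677, 0.2649, 0.0648]
ee_rot: [0.002, -0.124, 0.992, 0.003]
force: [0.1, 0.6, -1.2]
finger_gap: 0.239
grip_force: 62.7
```

Emit:
{"method": "step_arm", "body": {
  "targets": [
    [[0,0,1],[0,0,0],-1],
    [[0,0,1],[0,0,0],-1],
    [[0,0,0],[0,0,0],-1],
    [[0,0,0],[0,0,0],-1]
  ]
}}

```text
time: 27.07
position: [0.4679, 0.265, 0.0644]
ee_rot: [0.002, -0.124, 0.992, 0.003]
force: [-1.6, -1.1, 5.2]
finger_gap: 0.246
grip_force: 63.8
```

Emit:
{"method": "step_arm", "body": {
  "targets": [
    [[0,0,0],[0,0,0],-0.3],
    [[0,0,0],[0,0,0],-0.2],
    [[0,0,0],[0,0,0],0],
    [[0,0,0],[0,0,0],0],
    [[0,0,0],[0,0,0],0],
    [[0,0,-10],[0,0,0],0],
    [[0,0,-25],[0,0,0],0],
    [[0,0,-35],[0,0,0],0]
  ]
}}

```text
time: 27.73
position: [0.4646, 0.2634, 0.1299]
ee_rot: [-0.002, -0.124, 0.992, 0.001]
force: [0.2, 0.1, -0.6]
finger_gap: 0.501
grip_force: 0.0
```

Emit:
{"method": "step_arm", "body": {
  "targets": [
    [[0,0,-40],[0,0,0],0],
    [[0,0,-40],[0,0,0],0],
    [[0,0,-20],[0,0,0],0],
    [[0,0,0],[0,0,0],-1],
    [[0,0,0],[0,0,0],-1],
    [[0,0,0],[0,0,0],-1],
    [[0,0,0],[0,0,0],-1]
  ]
}}

```text
time: 28.32
position: [0.4662, 0.2636, 0.2304]
ee_rot: [-0.0, -0.124, 0.992, 0.002]
force: [-0.6, -0.9, -0.3]
finger_gap: 0.002
grip_force: 0.0
```

```bash
python3 - <<'E'
from h import *
s=arm.state(); print(s["position"],rot(s).as_matrix().round(3).tolist(),s["finger_gap"],np.round(s["qpos"],2))
m,p,d=grab("wrist"); W=fcloud(m,d); Q=W.reshape(-1,3); cv2.imwrite("pics/w5.png",p)
t=np.radians(14.1); E=np.array([[np.cos(t),np.sin(t)],[-np.sin(t),np.cos(t)]])
q=np.c_[(Q[:,:2]-[.4676,.2639])@E.T,Q[:,2]]; q=q[(abs(q[:,0])<.08)&(abs(q[:,1])<.2)]
k=q[(abs(q[:,2]-.053)<.008)&(abs(q[:,1])<.1)]; k1=k[abs(k[:,0])>.03]
print("lid x",np.percentile(k[:,0],[.5,99.5]),"y",np.percentile(k1[:,1],[.5,99.5]))
A=np.c_[k[:,:2],np.ones(len(k))]; print(np.linalg.lstsq(A,k[:,2],rcond=None)[0].round(4))
c=q[(q[:,2]>.12)&(q[:,1]<-.08)&(q[:,2]<.18)]; print("clamp",len(c),np.percentile(c,[1,50,99],axis=0).round(3) if len(c) else "")
E
```

```text
[0.46615254 0.26359327 0.23044796] [[-0.969, -0.247, -0.001], [-0.247, 0.969, 0.004], [0.0, 0.004, -1.0]] 0.001636846941611867 [0.39 0.07 0.13 1.62 0.   0.14]
lid x [-0.06782345  0.06741343] y [-0.08852568  0.08993375]
[0.0014 0.0001 0.0544]
clamp 1812 [[-0.028 -0.145  0.122]
 [-0.003 -0.134  0.158]
 [ 0.026 -0.111  0.165]]
```

View pics/w5.png

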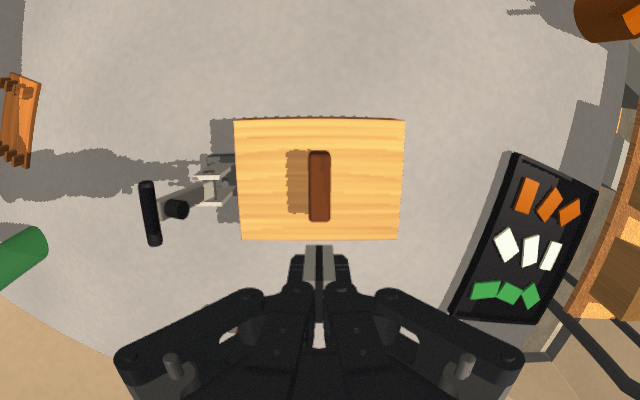

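The wrist view shows the lid seated level on the case, with its grip block at (319,186), and the clamp bar at (150,213) leaning back. I'll go behind the bar with the fingers shut and push it over.

Emit:
{"method": "step_arm", "body": {
  "targets": [
    [[0,-20,0],[0,0,0],-1],
    [[0,-30,0],[0,0,0],-1],
    [[0,-35,0],[0,0,0],-1],
    [[0,-35,0],[0,0,0],-1],
    [[0,-35,0],[0,0,0],-1],
    [[0,-30,0],[0,0,0],-1],
    [[0,0,0],[0,0,0],-1]
  ]
}}

```text
time: 28.95
position: [0.513, 0.0798, 0.2294]
ee_rot: [-0.0, -0.121, 0.993, 0.001]
force: [0.4, 0.3, 0.1]
finger_gap: -0.002
grip_force: 0.0
```

Emit:
{"method": "step_arm", "body": {
  "targets": [
    [[0,0,15],[0,0,0],-1],
    [[0,0,25],[0,0,0],-1],
    [[0,0,25],[0,0,0],-1],
    [[0,0,20],[0,0,0],-1],
    [[0,0,7],[0,0,0],-1],
    [[0,0,0],[0,0,0],-1]
  ]
}}

```text
time: 29.45
position: [0.5101, 0.0855, 0.1358]
ee_rot: [-0.002, -0.125, 0.992, 0.003]
force: [-0.3, -0.4, -0.1]
finger_gap: 0.001
grip_force: 0.0
```

Emit:
{"method": "step_arm", "body": {
  "targets": [
    [[0,6,0],[0,0,0],-1],
    [[0,6,0],[0,0,0],-1],
    [[0,6,0],[0,0,0],-1],
    [[0,6,0],[0,0,0],-1],
    [[0,6,0],[0,0,0],-1],
    [[0,6,0],[0,0,0],-1]
  ]
}}

```text
time: 29.95
position: [0.5058, 0.1192, 0.1421]
ee_rot: [0.004, -0.124, 0.992, 0.0]
force: [0.5, -5.2, 3.2]
finger_gap: 0.003
grip_force: 2.5
```

Emit:
{"method": "step_arm", "body": {
  "targets": [
    [[0,6,0],[0,0,0],-1],
    [[0,6,0],[0,0,0],-1],
    [[0,6,0],[0,0,0],-1],
    [[0,6,0],[0,0,0],-1],
    [[0,6,0],[0,0,0],-1]
  ]
}}

```text
time: 30.37
position: [0.4965, 0.1501, 0.1397]
ee_rot: [0.001, -0.125, 0.992, 0.003]
force: [1.3, -0.4, 0.1]
finger_gap: -0.006
grip_force: 0.8
```

Emit:
{"method": "step_arm", "body": {
  "targets": [
    [[0,6,0],[0,0,0],-1],
    [[0,0,0],[0,0,0],-1],
    [[0,0,-20],[0,0,0],-1],
    [[0,-15,-35],[0,0,0],-1],
    [[0,-25,-40],[0,0,0],-1],
    [[0,-30,-30],[0,0,0],-1],
    [[0,0,0],[0,0,0],-1],
    [[0,0,0],[0,0,0],-1]
  ]
}}

```text
time: 31.03
position: [0.5125, 0.0893, 0.2613]
ee_rot: [0.003, -0.123, 0.992, 0.003]
force: [-0.6, -0.0, -0.2]
finger_gap: 0.0
grip_force: 0.0
```

```bash
python3 - <<'E'
from h import *
s=arm.state(); print(s["position"],s["force"])
t=np.radians(14.1); E=np.array([[np.cos(t),np.sin(t)],[-np.sin(t),np.cos(t)]])
m,p,d=grab("scene"); W=cloud(m,d); cv2.imwrite("pics/c3.png",cv2.resize(p[180:340,340:540],None,fx=3,fy=3))
Q=W.reshape(-1,3); q=np.c_[(Q[:,:2]-[.470,.2625])@E.T,Q[:,2]]
k=q[(abs(q[:,0])<.07)&(abs(q[:,1])<.14)]
l=k[abs(k[:,2]-.053)<.006]; l=l[(abs(l[:,1])<.085)]; A=np.c_[l[:,:2],np.ones(len(l))]; print("lid",np.linalg.lstsq(A,l[:,2],rcond=None)[0].round(4),np.percentile(l[:,0],[1,99]).round(3))
c=k[(k[:,2]>.068)&(k[:,1]<-.014)&(k[:,2]<.12)]; print("clamp",len(c),np.percentile(c,[1,50,99],axis=0).round(3))
b=c[(abs(c[:,0])>.012)&(c[:,1]>-.06)]; print("bar",len(b),np.percentile(b,[2,50,98],axis=0).round(3) if len(b) else "")
E
```

```text
[0.51247146 0.08933337 0.26132696] [-0.61761806 -0.03861653 -0.18652584]
lid [-0.0026 -0.0007  0.0525] [-0.067  0.068]
clamp 351 [[-0.016 -0.126  0.069]
 [ 0.007 -0.101  0.088]
 [ 0.018 -0.051  0.119]]
bar 0
```

View pics/c3.png

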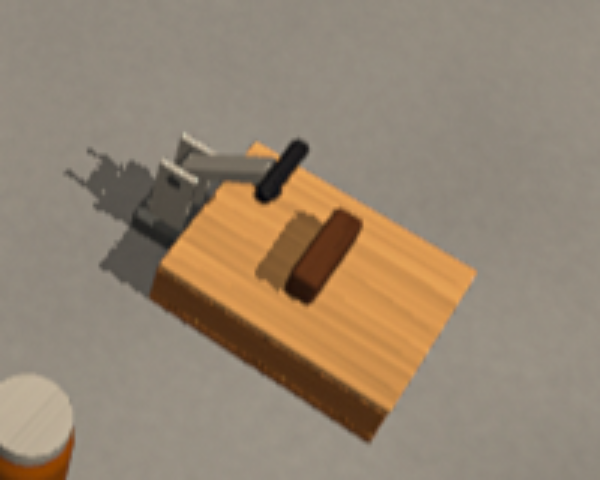

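The crop shows the clamp swung over onto the lid, with its bar at (282,170). I'll check that the arm is level and settled before handing in.

Emit:
{"method": "step_arm", "body": {
  "targets": [
    [[0,0,0],[0,0,0],-1],
    [[0,0,0],[0,0,0],-1],
    [[0,0,0],[0,0,0],-1],
    [[0,0,0],[0,0,0],-1],
    [[0,0,0],[0,0,0],-1],
    [[0,0,0],[0,0,0],-1]
  ]
}}

```text
time: 31.58
position: [0.5111, 0.0901, 0.2589]
ee_rot: [0.001, -0.125, 0.992, 0.003]
force: [-0.1, 0.5, -0.7]
finger_gap: 0.002
grip_force: 0.0
```

```bash
python3 - <<'E'
from h import *
t=np.radians(14.1); E=np.array([[np.cos(t),np.sin(t)],[-np.sin(t),np.cos(t)]])
for n,o in [("scene",[.470,.2625]),("side",[.465,.265])]:
    m,p,d=grab(n); Q=cloud(m,d).reshape(-1,3); q=np.c_[(Q[:,:2]-o)@E.T,Q[:,2]]
    dark=p.reshape(-1,3).max(1)<60
    b=q[dark&(abs(q[:,0])<.04)&(q[:,1]<-.012)&(q[:,1]>-.14)&(q[:,2]>.058)&(q[:,2]<.17)]
    print(n,"bar",len(b),np.percentile(b,[2,50,98],axis=0).round(3).tolist() if len(b) else "")
    a=q[~dark&(abs(q[:,0])<.007)&(q[:,1]<-.04)&(q[:,1]>-.095)&(q[:,2]>.062)&(q[:,2]<.17)]
    print("arm top",len(a),np.polyfit(a[:,1],a[:,2],1).round(3) if len(a)>3 else "",np.median(a[:,2]) if len(a) else "")
E
```

```text
scene bar 164 [[-0.023, -0.116, 0.06], [0.007, -0.027, 0.079], [0.028, -0.021, 0.084]]
arm top 153 [-0.023  0.079] 0.08038339324278243
side bar 66 [[-0.028, -0.051, 0.061], [-0.006, -0.03, 0.08], [0.023, -0.02, 0.086]]
arm top 50 [-0.068  0.077] 0.08251236298643139
```

The bar is at y about -27 mm and 75 mm high, and the arm is level. The clamp is shut and the robot is clear.

```bash
python3 -c "
from plant import arm
print(arm.sign_off())"
```

```text
the job is handed in; nothing more can be done
None
```

I handed the job in at about 32 s. By my camera checks, the panel is flat and centred in the case, the lid is home and level, and the clamp arm is level on the lid with the gripper clear. The sign-off gave no verdict, and I couldn't measure the clamp's pressing force.

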